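Lock the regrind sample box

TASK

Lock the lidded sample box for the night: push its lid fully down so that the steel tongue lies on the lock, then take the loose U-shaped shackle from its parking block, lower it upright into the two bores of the lock (one leg passes through the eye of the tongue) and press it down until the hidden pawls click and hold it. Press by feel and do not force the lock; let go of everything and leave the jar, the cup and the scraper where they are.

Things in the scene. Friction and masses are not known exactly. Their poses are not given: they have to be found in the camera images.
- lock: The fixed lock on the robot-side front of the sample box: steel block 38 (x) by 90 (y) by 72 mm high, joined to the box. Origin: centre of its underside, on the table; z up; x points from the lock to the box and the lid's hinge; y runs along the two round vertical bores, 14 mm wide with 2 mm chamfered mouths, at y = +24 and -24 mm, x = 0. Over 35 N from the shackle damages it.
- lock_top (a point): The point midway between the two bore mouths, on the top face of the lock, 72 mm above the table; axes as the lock's.
- bore_left (a point): Mouth centre of the +y bore, on the lock's top face (72 mm high). In both bores a spring ejector meets the leg tips 20 mm below the top face and pushes up with 4 N, rising to 8 N; then sprung pawls are pushed aside (peak 10 to 15 N in all), the force falls, and about 5 mm deeper, with the tips 39 mm deep, the pawls snap in. All these depths shift together by up to 7 mm from lock to lock, unseen.
- bore_right (a point): Mouth centre of the -y bore, on the lock's top face. From 0.5 mm beyond the click a rubber bumper adds 10 N per mm: a steep rise above 18 N tells that the click is passed. Let go before the click, the ejector lifts the shackle back to about 19 mm above the click depth; after the click it stays at the click depth.
- lid (a joint): Angle of the lid of the sample box in rad: 0 = shut and flat on the box, positive = open (starts half open at 0.55 to 0.95, limit 1.3). The stiff hinge keeps the lid where it is left; a push of 1 to 4 N on its free edge moves it down.
- lid_hinge (a point): On the lid's hinge axis (parallel to the lock's y axis), at the middle of the box's far rim, at the lid's underside: 222 mm beyond the lock's centre along the lock's x axis, 72.5 mm above the table. Axes turn with the lid: x points away from the free edge.
- lid_edge (a point): Middle of the free (robot-side) edge of the lid's grey panel, on its top face, 200 mm from the hinge axis. The panel is 200 by 222 by 6 mm. When shut the edge is 22 mm beyond the lock's centre along the lock's x and 78.5 mm above the table.
- hasp_eye (a point): Centre of the eye (20 mm hole, on the top face) in the steel tongue, 5 mm thick, 42 mm long and 40 mm wide, that sticks out from the lid's free edge at y = +24 mm. With the lid shut it lies on the lock's top face, with its eye over the lock's +y bore; its top is then 78 mm above the table.
- shackle: Loose steel U shackle, 0.12 to 0.24 kg, upright in the parking block: two 12 mm round legs at y = +24 and -24 mm, joined on top by a straight 12 mm round bow along y. Origin: midway between the leg tips; z up; bow axis 84 mm above the tips. Each leg has a 7 mm conical point narrowing to 4 mm and a 6 mm thick neck 9 to 16 mm above the tip. Either way round fits.
- shackle_bow (a point): Middle of the bow's axis, the place to grip (12 mm thick, about 36 mm free length along y).
- stand: Fixed black parking block, 40 (x) by 92 (y) by 30 mm high, with two 15 mm bores along y, 25 mm deep, in which the shackle's legs stand loosely (tips 5 mm above the table). Origin: centre of its underside. It stands to the left or to the right of the box.
- jar: Bystander: closed round jar, 66 mm across, 85 mm high, on the side opposite to the parking block; origin at its underside.
- cup: Bystander: white plastic cup, 76 mm across, 85 mm high; origin at its underside.
- scraper: Bystander: flat scraper with a handle, lying on the table; origin at its underside.

How it is judged:
On the way, in this order (a step that is already met when the one before it is completed fails the run):
1. the lid is shut (within 0.03 rad) while the shackle is not yet in the lock (value of joint lid below 0.03 rad and horizontal distance between shackle and lock above 0.05 m), for 0.2 s.
2. with the lid shut, both leg tips have entered the bores by at least 6 mm (value of joint lid below 0.03 rad and horizontal distance between shackle and lock below 0.004 m and z of shackle in the frame of lock below 0.066 m and angle between the y axis of shackle and the y axis of lock, either way round below 0.12 rad), for 0.1 s.
At the end, for the whole second after the job is handed in: The lid is shut (within 0.03 rad) with its eye around one leg, and the released shackle stays in the lock by itself with its tips at least 29.5 mm below the lock's top face (without the click the ejector lifts it well above that), centred within 4 mm, upright within 0.06 rad and at rest (value of joint lid below 0.03 rad and z of shackle in the frame of lock below 0.0425 m and horizontal distance between shackle and lock below 0.004 m and angle between shackle's own z axis and vertical below 0.06 rad and linear speed of shackle below 0.02 m/s); the robot touches nothing.
It fails at once if the shackle is forced into the lock with more than 35 N (contact force between shackle and lock above 35 N).
It fails at once if the jar is moved by more than 30 mm or tipped (distance of jar from where it was at the start of the episode above 0.03 m or angle between jar's own z axis and vertical above 0.5 rad).
It fails at once if the cup is moved by more than 30 mm or tipped (distance of cup from where it was at the start of the episode above 0.03 m or angle between cup's own z axis and vertical above 0.5 rad).
It fails at once if the scraper is moved by more than 30 mm (distance of scraper from where it was at the start of the episode above 0.03 m).
It also fails if it takes over 59 s, if anything falls off the work surface, if the arm or the gripper's body presses on something with over 40 N, if the wrist force passes 120 N, or if a joint passes its speed limit or range.

ROBOT

A 6-joint arm with a two-finger parallel gripper is mounted at the origin on the work surface. World frame = base frame: x ahead of the robot, y to its left, z up, the work surface at z = 0. Lengths are in m, angles in rad, forces in N, time in s.
With the tool pointing down it reaches from about 0.25 to 0.8 m from the base axis. Payload 3.9 kg.
Tool frame: the origin (TCP) lies at the very end of the fingers, on their centre line; the grasp point (between the pads) lies 19 mm behind it; z points along the fingers, y is the line along which they close (so a half turn about z gives the same grasp; the last joint's range is limited). The gripper opens to 85 mm and grips with 20 to 120 N. Pads are 22 mm wide; open, the fingers measure 114 mm over their backs; the gripper's body (76 mm by 85 mm) begins 54 mm behind the grasp point. The pads swing forward as they close: fully open they stand 13 mm farther back than shut.
Start: joints at [-1.292, 0.26, -0.138, 1.173, 0, 1.571], TCP at [0.144, -0.505, 0.231] pointing down, gripper open.
Joint ranges: [-2.78, 2.78], [-0.83, 1.72], [-1.28, 1.37], [-1.9, 2.12], [-1.57, 1.48], [-3.14, 3.14]. Speed limits (rad/s): [2.57, 2.57, 3.14, 3.14, 3.14, 3.14].

INTERFACE

Orientations are given as a 3x3 rotation matrix whose columns are the frame's x, y, z axes.
In Python, from rig import get_obs, camera, robot gives the robot as it stands.
- The arm moves only by the tool drive_tool, never from a script. Its argument "motion" is a list that holds one entry, the list of rows, each a list of 6 numbers: the shift along the tool's x, y, z in mm, then the turn, a rotation vector about the tool's x, y, z in degrees. A call has 1 to 10 rows; each row is the pose to reach, as a shift and turn from the pose commanded when the call began, along the tool's axes at that moment; what a row does not reach only later rows make up. A row lasts 1/8 s, in which the tool goes at most 62.5 mm and 10.7 degrees, less where a joint would pass 70% of its speed; a pose out of reach is approached as far as the arm can. A call with a gripper value outside its range is refused whole. "fingers" is the finger opening in mm, from 0 to 85.4, set as the call begins (left out, the last holds). The fingers move at their own pace and stop on an object; "newtons" is the grip in N (left out, the last holds). Time passes only in rows, so rows that repeat a pose let the fingers close. It gives the time, the measured TCP pose, the force, the opening and the grip force at its end, in the units of the state.
- get_obs(): the state, without advancing time (a new reading comes with each control period).
- camera(name): name is "scene" or "top" or "wrist"; returns a dict with "image" (420x560x3 uint8, red, green, blue), "intrinsics" (3x3 intrinsics, pixels), "rvec" (rotation vector, rad) and "tvec" (3), from world to camera coordinates, as OpenCV has them. Camera axes: x right, y down, z forward; pixel columns grow to the right and rows downward; lengths in m; the calibration is good to about 2 mm. The wrist camera is an equidistant fisheye: a pixel r from the principal point sees the ray r / f radians off the axis. A picture is of the moment at which its call begins. There is no depth.
- robot.close_job(): hands the job in; it is judged then, once.
The state is a dict: "time_s": time; "joint_positions": joint angles; "qd": joint speeds; "tau": joint torques, N m; "tcp_pos": TCP position; "tool_rot": TCP orientation; "contact_force": force on the tool from outside, world axes, zero at the start; "torque": the same for the moment, N m; "finger_gap": opening from 0.0 (shut) to 1.0 (fully open); "grip_force": force on a finger pad.
Only numpy, scipy, OpenCV 4.12 (cv2) and the standard library are available. Lean on these libraries where they do the work, as an engineer would, in place of code of your own. Each camera call takes 0.05 s, during which the arm holds its last target. There are 200 camera calls.

## Working session

There is one attempt and no reset: what is moved stays moved. The work goes in short steps, Python scripts to look and compute and a tool call to move; the robot and the scene stay as the last step left them, time stands still between calls to the robot, and variables do not carry over. Pictures are saved under pics/ and viewed, at most 10 in all, crops included, and the job is handed in when it is done.

Besides the shell and the picture viewer there is one more tool, called after "Emit:" by a JSON object that holds its "api" and its "payload". drive_tool: Moves the arm, as the interface text tells. Its arguments: {"type":"object","properties":{"motion":{"type":"array"},"fingers":{"type":"number"},"newtons":{"type":"number"}},"required":["motion"]}

```bash
mkdir -p pics; ls; cat > h.py <<'E'
import numpy as np, cv2
from rig import get_obs, camera, robot
def cam(n):
    c=camera(n); R=cv2.Rodrigues(np.array(c["rvec"],float))[0]; return c,R,np.array(c["tvec"],float).ravel(),np.array(c["intrinsics"])
def save(c,p): cv2.imwrite(p,cv2.cvtColor(c["image"],cv2.COLOR_RGB2BGR))
def ray(cm,u,v,fish=False):
    c,R,t,K=cm; x=(u-K[0,2])/K[0,0]; y=(v-K[1,2])/K[1,1]
    if fish:
        r=np.hypot(x,y)+1e-12; d=np.array([x/r*np.sin(r),y/r*np.sin(r),np.cos(r)])
    else: d=np.array([x,y,1.])
    return -R.T@t, R.T@d
def onz(cm,u,v,z,fish=False):
    o,d=ray(cm,u,v,fish); return o+d*(z-o[2])/d[2]
def proj(cm,P,fish=False):
    c,R,t,K=cm; p=R@np.array(P)+t
    if fish:
        a=np.arctan2(np.hypot(p[0],p[1]),p[2])/np.hypot(p[0],p[1]); q=p[:2]*a
    else: q=p[:2]/p[2]
    return q*[K[0,0],K[1,1]]+K[:2,2]
E
python3 - <<'E'
from h import *
for n in ["scene","top"]:
    c=cam(n); save(c[0],f"pics/{n}0.png"); print(n,-c[1].T@c[2],c[3][0,0])
o=get_obs(); print(o)
E
```

```text
pics
scene [0.97687426 0.5267963  0.60636651] 390.2927085875902
top [ 0.50725789 -0.01715961  1.02442607] 405.8355384790081
{'time_s': 0.1, 'joint_positions': array([-1.29201164e+00,  2.60604320e-01, -1.39255816e-01,  1.17270505e+00,
        1.76456888e-05,  1.57083365e+00]), 'qd': array([-0.00127798, -0.00126732,  0.00489164,  0.00156921,  0.00134277,
       -0.0005236 ]), 'tau': array([-4.59918519e-04, -4.06507516e+01,  2.54527509e+01,  1.00733389e-02,
       -5.63657409e-05, -1.45837593e-06]), 'tcp_pos': array([ 0.14430746, -0.50412973,  0.23054953]), 'tool_rot': array([[ 9.61400866e-01,  2.75151149e-01, -4.69802772e-04],
       [ 2.75151550e-01, -9.61399353e-01,  1.70541802e-03],
       [ 1.75796475e-05, -1.76885732e-03, -9.99998435e-01]]), 'contact_force': array([-0.18309911,  0.44703902, -0.01252946]), 'torque': array([-0.00725229, -0.00289782,  0.01148925]), 'grip_force': 0.0, 'finger_gap': 0.9972431962307872}
```

View pics/scene0.png

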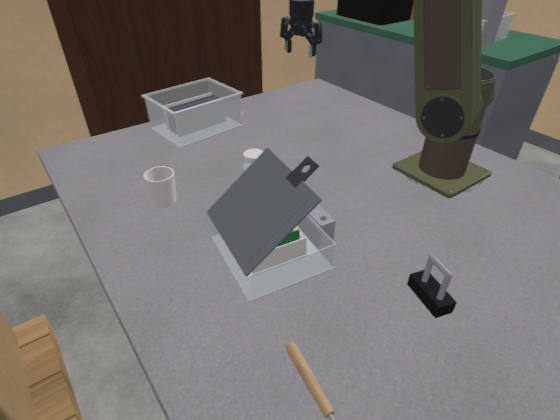

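View pics/top0.png

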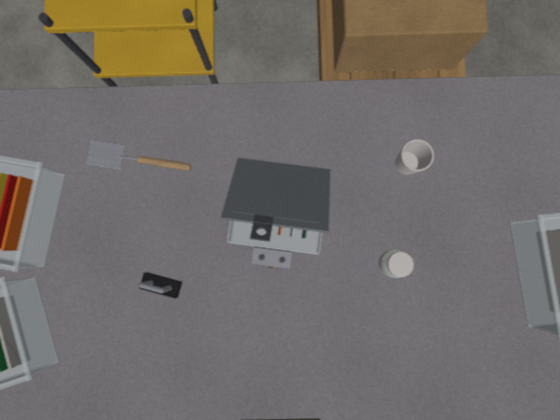

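The scene shows the half-open lid with its tongue (300,172), the lock (322,222) and the shackle in the black stand (432,285). In the top view the lock bores are near (262,257) and (282,259), the stand near (160,286), the jar at (398,264), the cup at (415,157) and the scraper at (140,160).

```bash
cat > m.py <<'E'
from h import *
c=cam("top"); im=c[0]["image"]; g=cv2.cvtColor(im,cv2.COLOR_RGB2GRAY)
def blobs(x0,x1,y0,y1,th,amin):
    m=(g[y0:y1,x0:x1]<th).astype(np.uint8)
    n,l,s,ce=cv2.connectedComponentsWithStats(m)
    return [(s[i,4],ce[i]+[x0,y0]) for i in range(1,n) if s[i,4]>=amin]
for a,p in blobs(253,292,249,268,100,6): print("bore",a,p,onz(c,*p,.072))
m=np.zeros_like(g); m[265:305,130:190]=(g[265:305,130:190]<60)
pts=cv2.findNonZero(m); hull=cv2.convexHull(pts); r=cv2.minAreaRect(hull); print("stand rect",r)
b=cv2.boxPoints(r); W=np.array([onz(c,*q,.03)[:2] for q in b]); print(W, W.mean(0),[np.linalg.norm(W[i]-W[i-1]) for i in range(4)])
a=cv2.resize(im[240:276,240:304],None,fx=6,fy=6,interpolation=cv2.INTER_CUBIC); d=cv2.resize(im[266:302,130:194],None,fx=6,fy=6,interpolation=cv2.INTER_CUBIC)
s=cam("scene"); si=s[0]["image"]; e=cv2.resize(si[200:260,300:364],(384,360),interpolation=cv2.INTER_CUBIC);f=cv2.resize(si[255:315,400:464],(384,360),interpolation=cv2.INTER_CUBIC)
o=np.vstack([np.hstack([a,d]),np.hstack([e,f])]); cv2.imwrite("pics/crop1.png",o[:,:,::-1])
E
python3 m.py
```

```text
bore 27 [261.22222222 256.48148148] [0.49612887 0.03133086 0.072     ]
bore 22 [281.90909091 259.09090909] [ 0.48903939 -0.01686454  0.072     ]
stand rect ((160.40000915527344, 284.6999816894531), (39.02907943725586, 17.45345115661621), 15.255118370056152)
[[0.42563375 0.33190096]
 [0.46609376 0.32092912]
 [0.43936668 0.22868197]
 [0.39913629 0.2399239 ]] [0.43255762 0.28035899] [np.float64(0.09571778162697488), np.float64(0.04192127759318157), np.float64(0.09604100126194147), np.float64(0.04177157815753967)]
```

View pics/crop1.png

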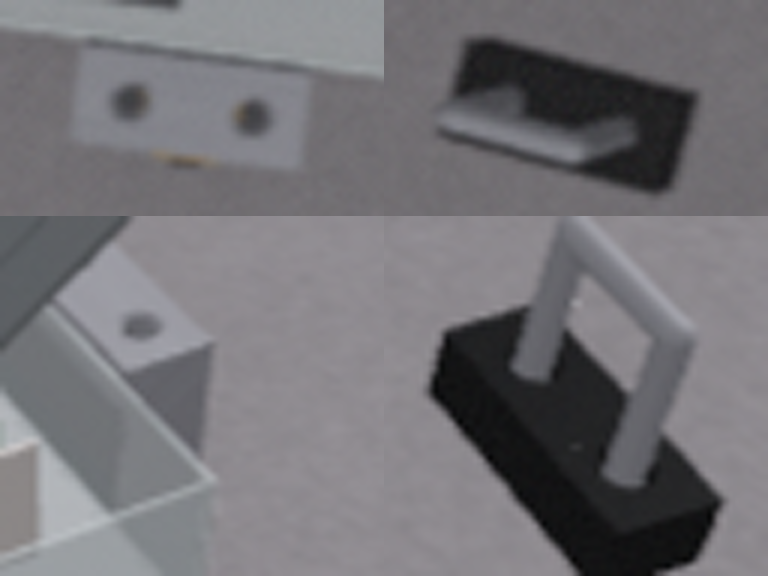

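Top crops: the lock's two bores and the stand rectangle are clean; bore spacing 48.7 mm (48 expected) and stand 96×42 (92×40, inflated by side walls). Next comes the lid angle and the first move.

```bash
cat >> h.py <<'E'
from scipy.spatial.transform import Rotation as Rn
L=np.array([.4926,.0072]); LX=np.array([.989,-.146]); LY=np.array([.146,.989])
def togo(pos,yawx):
    "shift (mm, tool axes) and turn (deg) to reach pos with tool down, tool-x at yawx deg"
    o=get_obs(); R=o["tool_rot"]; y=np.radians(yawx)
    T=np.array([[np.cos(y),np.sin(y),0],[np.sin(y),-np.cos(y),0],[0,0,-1]])
    print("go",np.round(R.T@(np.array(pos)-o["tcp_pos"])*1e3,1),np.round(np.degrees(Rn.from_matrix(R.T@T).as_rotvec()),2))
E
python3 - <<'E'
from h import *
c=cam("top"); H=L+.222*LX
for th in np.arange(.55,.96,.05):
    P=H-(.2*np.cos(th)-.006*np.sin(th)*-1*0)*LX; print(round(th,2),proj(c,[*P,.0785+.2*np.sin(th)]),end=" ")
    Q=P-.02*np.cos(th)*LX+.024*LY; print("eye",proj(c,[*Q,.0785+.22*np.sin(th)]))
p=H-.10*LX-.01*LY; print(p); togo([*p,.30],81.6)
for z in(0,.085): print("jar",onz(c,398,264,z))
E
```

```text
0.55 [273.34051592 233.88008192] eye [260.557492   240.47309683]
0.6 [273.58667645 231.07981165] eye [260.69686616 237.41755997]
0.65 [273.86565154 228.03289272] eye [260.87616221 234.0783909 ]
0.7 [274.17731471 224.74381309] eye [261.09592789 230.45968767]
0.75 [274.52135754 221.21858338] eye [261.35650814 226.56737927]
0.8 [274.89727906 217.46479514] eye [261.65802566 222.40931456]
0.85 [275.30437697 213.49166244] eye [262.000363   217.99533119]
0.9 [275.7417408  209.31004461] eye [262.38314659 213.33730074]
0.95 [276.20824755 204.9324477 ] eye [262.8057333  208.44914678]
[ 0.611798 -0.020502]
go [ 582.5 -336.7  -68.8] [-5.000e-02 -3.000e-02 -6.563e+01]
jar [ 0.46932388 -0.30643995  0.        ]
jar [ 0.47247139 -0.28243741  0.085     ]
```

The lid is at about 0.69 rad, from its edge row of about 225. I'm moving above the panel with the fingers shut.

Emit:
{"api": "drive_tool", "payload": {"motion": [[[60,-36,-40,0,0,-8],[120,-72,-69,0,0,-17],[175,-106,-69,0,0,-26],[230,-141,-69,0,0,-35],[285,-175,-69,0,0,-44],[340,-209,-69,0,0,-53],[395,-243,-69,0,0,-61],[450,-276,-69,0,0,-65.6],[505,-310,-69,0,0,-65.6],[564,-345,-69,0,0,-65.6]]], "fingers": 0}}

```text
time_s: 1.5
tcp_pos: [0.5585, -0.0529, 0.3003]
tool_rot: [[0.146, 0.989, 0.0], [0.989, -0.146, -0.0], [-0.0, 0.0, -1.0]]
contact_force: [1.7, -0.6, 0.9]
finger_gap: -0.003
grip_force: 0.0
```

Emit:
{"api": "drive_tool", "payload": {"motion": [[[0,0,0,0,0,0],[0,0,30,0,0,0],[0,0,70,0,0,0],[0,0,100,0,0,0],[0,0,112,0,0,0],[0,0,124,0,0,0],[0,0,136,0,0,0],[0,-4,148,0,0,0],[0,-8,160,0,0,0],[0,-12,170,0,0,0]]]}}

```text
time_s: 2.75
tcp_pos: [0.5453, -0.0528, 0.1296]
tool_rot: [[0.146, 0.989, 0.0], [0.989, -0.146, -0.0], [-0.0, 0.0, -1.0]]
contact_force: [1.0, -1.0, 0.2]
finger_gap: -0.001
grip_force: 0.4
```

```bash
python3 - <<'E'
from h import *
c=cam("scene"); s=cam("top"); a=c[0]["image"][120:330,180:460]; b=s[0]["image"][130:290,200:360]
o=np.hstack([cv2.resize(a,(420,315)),cv2.resize(b,(315,315))]); cv2.imwrite("pics/l1.png",o[:,:,::-1])
E
```

```text
(no output)
```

View pics/l1.png

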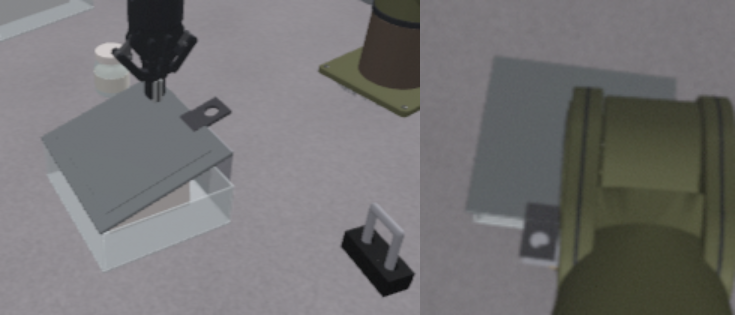

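The fingers stand on the panel near its edge and the lid is following, now at about 0.3 rad. I'll continue down.

Emit:
{"api": "drive_tool", "payload": {"motion": [[[0,0,10,0,0,0],[0,0,20,0,0,0],[0,0,30,0,0,0],[0,0,38,0,0,0],[0,0,44,0,0,0],[0,0,48,0,0,0],[0,0,50,0,0,0],[0,0,50,0,0,0]]]}}

```text
time_s: 3.85
tcp_pos: [0.5457, -0.053, 0.0803]
tool_rot: [[0.147, 0.989, 0.0], [0.989, -0.147, -0.0], [0.0, 0.0, -1.0]]
contact_force: [-0.2, -0.0, 0.2]
finger_gap: -0.003
grip_force: 0.0
```

Emit:
{"api": "drive_tool", "payload": {"motion": [[[0,0,1,0,0,0],[0,0,2,0,0,0],[0,0,2.5,0,0,0],[0,0,3,0,0,0],[0,0,3,0,0,0]]]}}

```text
time_s: 4.47
tcp_pos: [0.5459, -0.053, 0.0785]
tool_rot: [[0.147, 0.989, 0.001], [0.989, -0.147, -0.0], [0.0, 0.001, -1.0]]
contact_force: [-3.0, -0.2, 7.9]
finger_gap: 0.003
grip_force: 3.9
```

Contact is at 78.5 mm with 8 N, so the lid is shut. Now I'll move over the parking block.

Emit:
{"api": "drive_tool", "payload": {"motion": [[[0,0,-40,0,0,0],[0,0,-90,0,0,0],[45,-23,-125,0,0,2],[99,-51,-125,0,0,4],[153,-79,-125,0,0,6],[207,-107,-125,0,0,7.9],[261,-135,-125,0,0,7.9],[315,-162,-125,0,0,7.9],[315,-162,-125,0,0,7.9],[315,-162,-125,0,0,7.9]]], "fingers": 60}}

```text
time_s: 5.72
tcp_pos: [0.4312, 0.2821, 0.2021]
tool_rot: [[0.28, 0.96, -0.0], [0.96, -0.28, -0.001], [-0.001, 0.0, -1.0]]
contact_force: [-0.1, -1.3, 0.6]
finger_gap: 0.706
grip_force: 0.0
```

```bash
python3 - <<'E'
from h import *
o=get_obs(); print(o["time_s"],o["tcp_pos"],o["contact_force"])
c=cam("wrist"); save(c[0],"pics/w1.png"); print(c[3],-c[1].T@c[2])
np.save("w1.npy",c[0]["image"])
for p in ([.432,.282,.089],[.432,.282,.03]): print(proj(c,p,True))
t=cam("top"); print("lock/eye expected", proj(t,[*(L+.024*LY),.078]))
g=cv2.cvtColor(t[0]["image"],cv2.COLOR_RGB2GRAY); 
b=cv2.resize(t[0]["image"][150:280,200:350],None,fx=4,fy=4)
a=cv2.resize(c[0]["image"],(800*7//10,420)); cv2.imwrite("pics/t2.png",b[:,:,::-1])
E
```

```text
5.725 [0.43117942 0.28213408 0.20207836] [-0.06261086 -1.31298113  0.56197482]
[[325.1922621    0.         278.40330044]
 [  0.         325.1922621  211.58083794]
 [  0.           0.           1.        ]] [0.45022389 0.35074678 0.344433  ]
[280.37440768 207.69817862]
[279.9907281  191.73240251]
lock/eye expected [261.26142975 256.52174177]
```

View pics/w1.png

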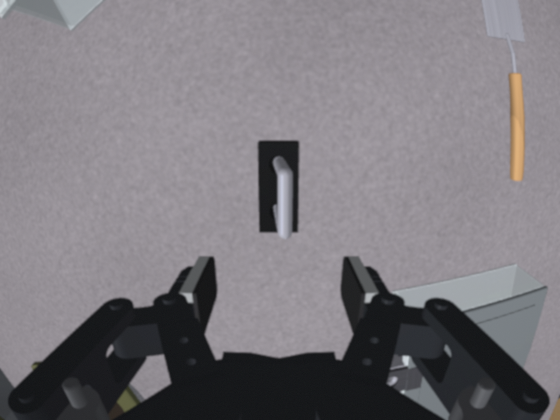

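View pics/t2.png

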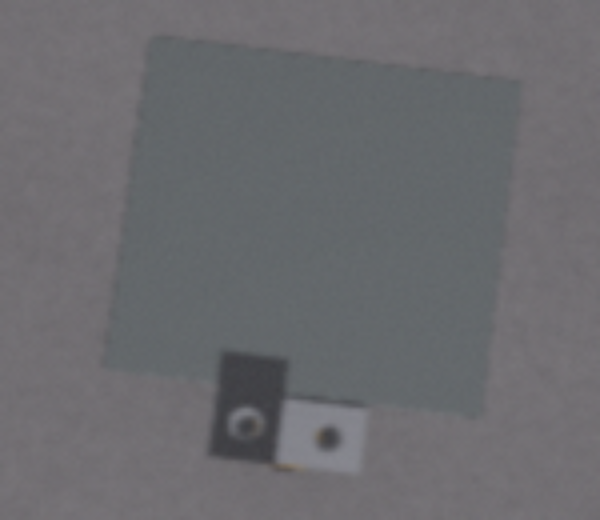

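The lid is flat with the eye around the bore. In the wrist view the bow runs from (283,165) to (285,237) and the stand spans (259..299, 141..233). Now measuring the bow.

```bash
python3 - <<'E'
from h import *
c=cam("wrist"); im=np.load("w1.npy"); g=cv2.cvtColor(im,cv2.COLOR_RGB2GRAY)
m=(g[130:240,250:310]<60).astype(np.uint8); n,l,s,ce=cv2.connectedComponentsWithStats(m); 
pts=cv2.findNonZero((l==1+np.argmax(s[1:,4])).astype(np.uint8)); r=cv2.minAreaRect(pts); W=np.array([onz(c,*(q+[250,130]),.03,True)[:2] for q in cv2.boxPoints(r)]); print(W,W.mean(0))
P=[]
for v in range(180,230,4):
    row=g[v,262:298]; u=np.where(row>95)[0]+262; print(v,u.min(),u.max(),end="; "); P.append(onz(c,(u.min()+u.max())/2,v,.091,True)[:2])
P=np.array(P); d=np.polyfit(P[:,1],P[:,0],1); print("\nbow",P[0],P[-1],"yaw of axis",90-np.degrees(np.arctan(d[0])))
for v in (236,237,238,239): print(v,onz(c,285.5,v,.091,True),g[v,280:292])
E
```

```text
[[0.42728518 0.33502093]
 [0.46238212 0.32468058]
 [0.43768082 0.23650827]
 [0.40022169 0.24754121]] [0.43189245 0.28593775]
180 277 291; 184 277 291; 188 277 291; 192 277 291; 196 277 291; 200 277 291; 204 277 291; 208 274 291; 212 274 291; 216 275 291; 220 276 291; 224 276 291; 228 277 291; 
bow [0.44181225 0.30262232] [0.43064561 0.26404253] yaw of axis 72.96309742872458
236 [0.42988895 0.25691542 0.091     ] [172 181 182 179 176 170 161 149 135 129 133 144]
237 [0.42964367 0.25605969 0.091     ] [162 169 173 173 172 168 158 145 137 137 140 146]
238 [0.42939786 0.25520195 0.091     ] [155 158 161 163 164 164 154 145 143 144 145 147]
239 [0.4291515 0.2543422 0.091    ] [153 153 151 152 154 154 149 147 147 148 148 148]
```

Bow middle is about (0.436, 0.284), leaning about 4 mm off the stand centreline. I'll grip centred near the stand line so that closing straightens it.

Emit:
{"api": "drive_tool", "payload": {"motion": [[[3,1,30,0,0,0],[3,1,70,0,0,0],[3,1,105,0,0,0],[3,1,122,0,0,0],[3,1,132,0,0,0],[3,1,132,0,0,0]]]}}

```text
time_s: 6.62
tcp_pos: [0.4334, 0.2841, 0.07]
tool_rot: [[0.283, 0.959, -0.001], [0.959, -0.283, -0.001], [-0.001, -0.001, -1.0]]
contact_force: [-0.2, 0.3, 0.7]
finger_gap: 0.705
grip_force: 0.0
```

Emit:
{"api": "drive_tool", "payload": {"motion": [[[0,0,0,0,0,0],[0,0,0,0,0,0],[0,0,0,0,0,0],[0,0,0,0,0,0],[0,0,0,0,0,0],[0,0,0,0,0,0],[0,0,0,0,0,0],[0,0,0,0,0,0]]], "fingers": 0, "newtons": 60}}

```text
time_s: 7.62
tcp_pos: [0.4338, 0.2855, 0.071]
tool_rot: [[0.281, 0.96, 0.001], [0.96, -0.281, 0.001], [0.001, 0.001, -1.0]]
contact_force: [-0.4, 0.5, 6.1]
finger_gap: 0.118
grip_force: 58.6
```

Emit:
{"api": "drive_tool", "payload": {"motion": [[[0,0,-15,0,0,0],[0,0,-35,0,0,0],[0,0,-70,0,0,0],[0,0,-105,0,0,0],[0,0,-140,0,0,0],[0,0,-140,0,0,0],[0,0,-140,0,0,0]]]}}

```text
time_s: 8.5
tcp_pos: [0.4326, 0.2846, 0.2097]
tool_rot: [[0.281, 0.96, -0.001], [0.96, -0.281, -0.001], [-0.001, -0.001, -1.0]]
contact_force: [0.2, -0.2, -1.8]
finger_gap: 0.115
grip_force: 58.8
```

```bash
python3 - <<'E'
from h import *
o=get_obs(); print(o["time_s"],o["tcp_pos"],o["contact_force"],o["finger_gap"])
R=o["tool_rot"]; B=o["tcp_pos"]-.019*R[:,2]
c=cam("wrist"); s=cam("scene"); 
w=c[0]["image"]; np.save("w2.npy",w); np.save("s2.npy",s[0]["image"])
for k,cm,f in(("w",c,True),("s",s,False)):
    for nm,P in (("bow",B),("tip+",B+.084*R[:,2]+.024*R[:,0]),("tip-",B+.084*R[:,2]-.024*R[:,0])): print(k,nm,proj(cm,P,f))
q=proj(s,B).astype(int); a=s[0]["image"][q[1]-30:q[1]+75,q[0]-50:q[0]+60]; print("s crop origin",q-[50,30])
b=w[150:400,160:400]
o=np.hstack([cv2.resize(a,(390,372)),cv2.resize(b,(390,372))]); cv2.imwrite("pics/g1.png",o[:,:,::-1])
E
```

```text
8.5 [0.43258912 0.2846199  0.209704  ] [ 0.19488354 -0.18756886 -1.82253524] 0.11476500059790837
w bow [280.36922939 289.62813767]
w tip+ [279.64730602 192.30206481]
w tip- [279.54201389 259.49090329]
s bow [460.84938842 204.49242101]
s tip+ [456.46987    251.54479801]
s tip- [438.61672457 234.45618186]
s crop origin [410 174]
```

View pics/g1.png

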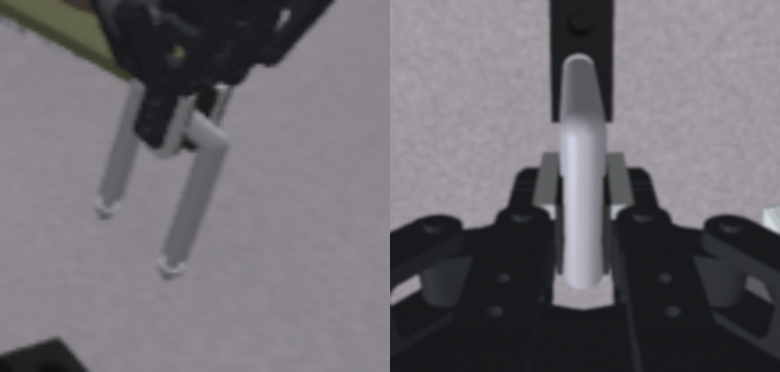

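In the wrist view the tip is at about (276,189), and the bow column at about 279. So the legs lean about 1.3° towards tool −y and are otherwise well gripped. Moving above the lock with that tilt corrected.

Emit:
{"api": "drive_tool", "payload": {"motion": [[[-25,14,0,0,0,-1],[-75,41,0,-0.5,0,-3],[-125,68,0,-1,0,-5],[-175,95,0,-1.3,0,-7],[-220,119,0,-1.3,0,-7.9],[-243,132,0,-1.3,0,-7.9],[-249.5,136,3,-1.3,0,-7.9],[-249.5,136,3,-1.3,0,-7.9],[-249.5,136,3,-1.3,0,-7.9]]]}}

```text
time_s: 9.72
tcp_pos: [0.4931, 0.0083, 0.2068]
tool_rot: [[0.145, 0.989, 0.021], [0.989, -0.145, -0.004], [-0.001, 0.021, -1.0]]
contact_force: [-0.3, 0.4, -1.2]
finger_gap: 0.115
grip_force: 58.7
```

```bash
python3 - <<'E'
from h import *
o=get_obs(); print(o["time_s"],o["tcp_pos"],o["tool_rot"].round(3).tolist(),o["contact_force"])
c=cam("wrist"); s=cam("scene"); w=c[0]["image"]; np.save("w3.npy",w); np.save("s3.npy",s[0]["image"])
for y in(.024,-.024): print("bore w",proj(c,[*(L+y*LY),.072],True),"s",proj(s,[*(L+y*LY),.072]))
print("eye top w",proj(c,[*(L+.024*LY),.078],True))
a=s[0]["image"][140:240,270:380]; b=w[130:380,180:380]
o=np.hstack([cv2.resize(a,(396,360),interpolation=2),cv2.resize(b,(400,500),interpolation=2)[:500]][:1]); 
bb=cv2.resize(b,(400,500),interpolation=2); o=np.vstack([o,np.zeros((140,396,3),np.uint8)]); cv2.imwrite("pics/p1.png",np.hstack([o,bb])[:,:,::-1])
E
```

```text
9.725 [0.49307914 0.00831246 0.20682676] [[0.145, 0.989, 0.021], [0.989, -0.145, -0.004], [-0.001, 0.021, -1.0]] [-0.2872368   0.39509035 -1.18104755]
bore w [275.58757758 175.68399798] s [322.74342536 216.85799587]
bore w [275.64469639 228.2879183 ] s [311.47367466 205.5290299 ]
eye top w [275.68321112 176.90594534]
```

View pics/p1.png

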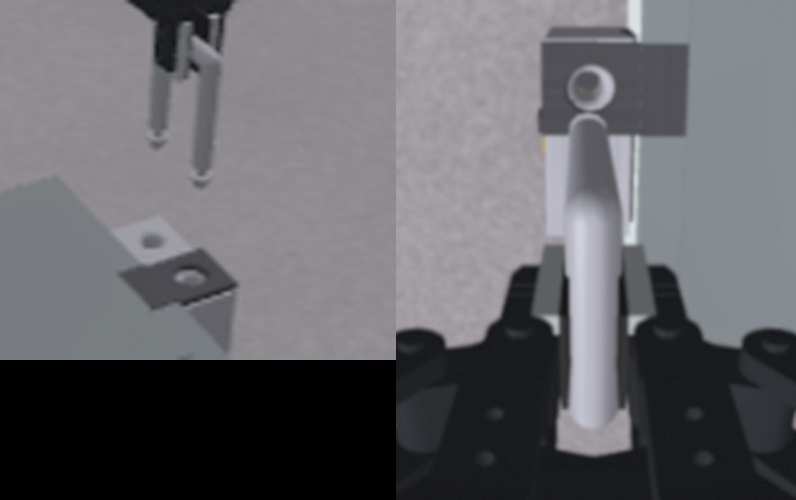

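Wrist view: eye centre is at about (277.5,173.5), leg end at about (276,187.5) and bow column at about 278.5. Computing the relative offset from the same camera.

```bash
python3 - <<'E'
from h import *
c=cam("wrist"); o=get_obs(); R=o["tool_rot"]; B=o["tcp_pos"]-.019*R[:,2]
w=np.load("w3.npy"); g=cv2.cvtColor(w,cv2.COLOR_RGB2GRAY)
# bright ring of eye
m=(g[155:188,262:296]>125).astype(np.uint8); n,l,s,ce=cv2.connectedComponentsWithStats(m); print([(s[i],(ce[i]+[262,155]).round(1)) for i in range(1,n) if s[i,4]>15])
for v in (194,200,206): print(v,"leg cols",np.where(g[v,264:292]>0)[0].size, g[v,264:292])
tx=np.array([.146,.989,0]); ty=np.array([.989,-.146,0])
for h in(.009,.016): print("pred far edge of vertical + leg",h,proj(c,np.r_[B[:2],B[2]-.084+h]+.030*tx,True))
E_=onz(c,277.5,173.5,.078,True); A=onz(c,277,173.5,.072,True)
print("eye world",E_,"rel to L+24:",(E_[:2]-L-.024*LY)@LX,(E_[:2]-L-.024*LY)@LY)
for u in (275.5,276,276.5):
  T=onz(c,u,187.5,B[2]-.075,True); d=T-E_; print("tip-eye ty,tx",d@ty,d@tx, "tip vs B",(T-B)@ty)
W=onz(c,278.5,300,B[2]+.006,True); print("bow vs B ty",(W-B)@ty)
E
```

```text
[(array([  8,   8,  19,  22, 201], dtype=int32), array([281.3, 173.9]))]
194 leg cols 28 [ 81  87 112 138 138 126 118 111 105  99  94  93  92  92  91  92  92  90
  91  96  99  91  83  82  81  81  82  81]
200 leg cols 28 [180 177 163 145 133 124 118 112 105  99  95  92  92  92  91  92  91  91
  90  89  92 108 141 172 183 183 180 180]
206 leg cols 28 [180 174 156 140 131 124 118 111 106 101  96  93  92  92  92  91  92  91
  91  90  90  92 104 137 170 181 181 181]
pred far edge of vertical + leg 0.009 [277.19789687 186.31205314]
pred far edge of vertical + leg 0.016 [277.42142709 188.69314952]
eye world [0.49842739 0.03355971 0.078     ] rel to L+24: 0.0019147673703363505 0.0029340652149351643
tip-eye ty,tx -0.002720734498059359 0.0034955501526410583 tip vs B -0.0010565018464647358
tip-eye ty,tx -0.0024094802805337597 0.003494390566626794 tip vs B -0.0007452476289391359
tip-eye ty,tx -0.002098210745998501 0.0034932550727023604 tip vs B -0.00043397809440387763
bow vs B ty -0.001008057528828081
```

The eye centre relative to the leg asks for +2.4 mm tool y and +2.5 mm tool x. I'll lower into the mouths with the tool's tilt accounted for.

Emit:
{"api": "drive_tool", "payload": {"motion": [[[2.5,2,15,0,0,0],[2.5,1.5,40,0,0,0],[2.5,1.2,54,0,0,0],[2.5,1,62,0,0,0],[2.5,1,67,0,0,0],[2.5,0.9,71,0,0,0],[2.5,0.8,75,0,0,0],[2.5,0.8,77,0,0,0],[2.5,0.8,77,0,0,0]]]}}

```text
time_s: 11.0
tcp_pos: [0.4961, 0.0093, 0.1302]
tool_rot: [[0.147, 0.989, 0.021], [0.989, -0.147, -0.005], [-0.002, 0.022, -1.0]]
contact_force: [-0.7, 0.6, -1.7]
finger_gap: 0.117
grip_force: 58.7
```

Emit:
{"api": "drive_tool", "payload": {"motion": [[[0,0,2,0,0,0],[0,0,4,0,0,0],[0,-0.2,6,0,0,0],[0,-0.2,8,0,0,0],[0,-0.3,10,0,0,0],[0,-0.3,12,0,0,0],[0,-0.3,12,0,0,0]]]}}

```text
time_s: 11.88
tcp_pos: [0.4962, 0.0092, 0.118]
tool_rot: [[0.147, 0.989, 0.022], [0.989, -0.147, -0.005], [-0.002, 0.022, -1.0]]
contact_force: [-1.1, -0.0, -1.5]
finger_gap: 0.119
grip_force: 58.7
```

Emit:
{"api": "drive_tool", "payload": {"motion": [[[0,0,1,0,0,0],[0,0,2,0,0,0],[0,0,3,0,0,0],[0,-0.1,4,0,0,0],[0,-0.1,5,0,0,0],[0,-0.1,6,0,0,0],[0,-0.1,6,0,0,0]]]}}

```text
time_s: 12.75
tcp_pos: [0.4967, 0.0092, 0.113]
tool_rot: [[0.147, 0.989, 0.023], [0.989, -0.147, -0.005], [-0.001, 0.024, -1.0]]
contact_force: [-3.1, -0.3, 4.8]
finger_gap: 0.117
grip_force: 59.5
```

Emit:
{"api": "drive_tool", "payload": {"motion": [[[0,-0.3,1,0,0,0],[0,-0.5,2,0,0,0],[0,-0.6,3,0,0,0],[0,-0.6,4,0,0,0],[0,-0.6,5,0,0,0],[0,-0.6,6,0,0,0],[0,-0.6,6,0,0,0]]]}}

```text
time_s: 13.62
tcp_pos: [0.4966, 0.0093, 0.1073]
tool_rot: [[0.147, 0.989, 0.024], [0.989, -0.147, -0.005], [-0.001, 0.024, -1.0]]
contact_force: [-3.4, -0.1, 6.8]
finger_gap: 0.121
grip_force: 59.5
```

Emit:
{"api": "drive_tool", "payload": {"motion": [[[0,-0.2,1,0,0,0],[0,-0.3,2,0,0,0],[0,-0.4,3,0,0,0],[0,-0.5,4,0,0,0],[0,-0.5,4,0,0,0]]]}}

```text
time_s: 14.25
tcp_pos: [0.4969, 0.0093, 0.1046]
tool_rot: [[0.147, 0.989, 0.026], [0.989, -0.147, -0.005], [-0.001, 0.026, -1.0]]
contact_force: [-5.4, 0.4, 14.7]
finger_gap: 0.117
grip_force: 60.5
```

Emit:
{"api": "drive_tool", "payload": {"motion": [[[0,-0.2,0.5,0,0,0],[0,-0.2,1,0,0,0],[0,-0.2,1.5,0,0,0],[0,-0.2,1.5,0,0,0]]]}}

```text
time_s: 14.75
tcp_pos: [0.4969, 0.0093, 0.1035]
tool_rot: [[0.147, 0.989, 0.026], [0.989, -0.147, -0.005], [-0.001, 0.027, -1.0]]
contact_force: [-5.3, -1.7, 17.7]
finger_gap: 0.119
grip_force: 60.7
```

Emit:
{"api": "drive_tool", "payload": {"motion": [[[0,0,0.5,0,0,0],[0,0,1,0,0,0],[0,0,1,0,0,0]]]}}

```text
time_s: 15.12
tcp_pos: [0.4969, 0.0094, 0.1027]
tool_rot: [[0.147, 0.989, 0.026], [0.989, -0.147, -0.005], [-0.001, 0.027, -1.0]]
contact_force: [-5.6, 0.6, 19.2]
finger_gap: 0.113
grip_force: 60.9
```

Emit:
{"api": "drive_tool", "payload": {"motion": [[[0,-0.4,0.3,0,0,0],[0,-0.8,0.6,0,0,0],[0,-1,0.8,0,0,0],[0,-1,0.8,0,0,0]]]}}

```text
time_s: 15.62
tcp_pos: [0.4965, 0.0094, 0.101]
tool_rot: [[0.147, 0.989, 0.027], [0.989, -0.147, -0.005], [-0.001, 0.027, -1.0]]
contact_force: [-2.7, 0.4, 10.0]
finger_gap: 0.116
grip_force: 59.9
```

The force peaked and is falling, so the pawls are being pushed aside. I'll continue gently to the click.

Emit:
{"api": "drive_tool", "payload": {"motion": [[[0,-0.1,0.7,0,0,0],[0,-0.2,1.4,0,0,0],[0,-0.2,2.1,0,0,0],[0,-0.2,2.5,0,0,0],[0,-0.2,2.5,0,0,0]]]}}

```text
time_s: 16.25
tcp_pos: [0.496, 0.0096, 0.0979]
tool_rot: [[0.147, 0.989, 0.026], [0.989, -0.146, -0.005], [-0.001, 0.026, -1.0]]
contact_force: [-2.4, -0.3, 7.0]
finger_gap: 0.118
grip_force: 59.6
```

Emit:
{"api": "drive_tool", "payload": {"motion": [[[0,-0.1,0.5,0,0,0],[0,-0.1,1,0,0,0],[0,-0.1,1.4,0,0,0],[0,-0.1,1.4,0,0,0]]]}}

```text
time_s: 16.75
tcp_pos: [0.4961, 0.0096, 0.0971]
tool_rot: [[0.147, 0.989, 0.026], [0.989, -0.147, -0.005], [-0.001, 0.027, -1.0]]
contact_force: [-3.5, 0.8, 12.1]
finger_gap: 0.118
grip_force: 60.1
```

Emit:
{"api": "drive_tool", "payload": {"motion": [[[0,0,0.5,0,0,0],[0,0,1,0,0,0],[0,0,1,0,0,0]]]}}

```text
time_s: 17.12
tcp_pos: [0.4962, 0.0096, 0.0967]
tool_rot: [[0.147, 0.989, 0.027], [0.989, -0.146, -0.005], [-0.001, 0.027, -1.0]]
contact_force: [-4.5, -0.8, 15.3]
finger_gap: 0.114
grip_force: 60.6
```

Emit:
{"api": "drive_tool", "payload": {"motion": [[[0,0,0.5,0,0,0],[0,0,1,0,0,0],[0,0,1.4,0,0,0],[0,0,1.4,0,0,0]]]}}

```text
time_s: 17.62
tcp_pos: [0.4964, 0.0096, 0.0961]
tool_rot: [[0.147, 0.989, 0.028], [0.989, -0.147, -0.005], [-0.001, 0.028, -1.0]]
contact_force: [-7.1, -0.2, 22.6]
finger_gap: 0.114
grip_force: 61.2
```

A steep rise of about 12 N/mm to 22.6 N means the click is passed. I'll relax, open and rise.

Emit:
{"api": "drive_tool", "payload": {"motion": [[[0,0,-1,0,0,0],[0,0,-2.5,0,0,0],[0,0,-3.5,0,0,0],[0,0,-3.5,0,0,0]]]}}

```text
time_s: 18.12
tcp_pos: [0.496, 0.0096, 0.0976]
tool_rot: [[0.147, 0.989, 0.026], [0.989, -0.146, -0.005], [-0.001, 0.026, -1.0]]
contact_force: [-1.8, -0.7, 6.5]
finger_gap: 0.117
grip_force: 59.4
```

Emit:
{"api": "drive_tool", "payload": {"motion": [[[0,0,-1,0,0,0],[0,0,-2,0,0,0],[0,0,-2,0,0,0]]]}}

```text
time_s: 18.5
tcp_pos: [0.4949, 0.0097, 0.0983]
tool_rot: [[0.146, 0.989, 0.023], [0.989, -0.146, -0.005], [-0.001, 0.024, -1.0]]
contact_force: [-0.7, -0.8, 1.7]
finger_gap: 0.118
grip_force: 58.9
```

It's held: the shackle barely rises while the force drops. Opening.

Emit:
{"api": "drive_tool", "payload": {"motion": [[[0,0,0,0,0,0],[0,0,0,0,0,0],[0,0,0,0,0,0],[0,0,0,0,0,0],[0,0,-20,0,0,0],[0,0,-60,0,0,0],[0,0,-110,0,0,0],[0,0,-130,0,0,0],[0,0,-130,0,0,0],[0,0,-130,0,0,0]]], "fingers": 50}}

```text
time_s: 19.75
tcp_pos: [0.4906, 0.0102, 0.227]
tool_rot: [[0.147, 0.989, 0.02], [0.989, -0.146, -0.005], [-0.002, 0.021, -1.0]]
contact_force: [-0.3, 0.6, -0.6]
finger_gap: 0.587
grip_force: 0.0
```

```bash
python3 - <<'E'
from h import *
o=get_obs(); print(o["time_s"],o["tcp_pos"],o["contact_force"],o["finger_gap"])
s=cam("scene"); w=cam("wrist")[0]["image"]
Lc=L+[.002,.003]
for z in (.117,.136): print(z,[proj(s,[*(Lc+y*LY),z]).round(1) for y in(.024,-.024)])
a=s[0]["image"][150:250,250:380]
cv2.imwrite("pics/f1.png",np.hstack([cv2.resize(a,(520,400),interpolation=2),cv2.resize(w[130:380,200:360],(256,400))])[:,:,::-1])
E
```

```text
19.75 [0.49057057 0.01019572 0.226975  ] [-0.25888768  0.59795598 -0.57714364] 0.5872024481552846
0.117 [array([324.4, 201.4]), array([312.7, 190.2])]
0.136 [array([325. , 194.1]), array([313.1, 183.1])]
```

View pics/f1.png

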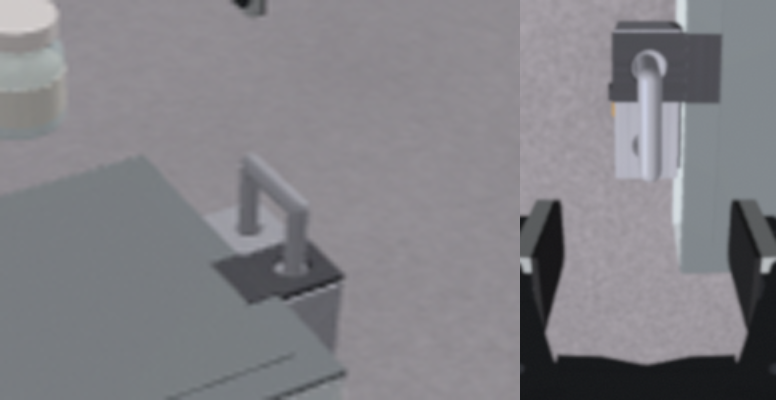

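The bow corners at about (324.5,202) and (312,189) match the 117 mm height of the click depth. The shackle is upright, one leg is through the eye, and the lid is shut.

```bash
python3 -c "
from rig import robot
print(robot.close_job())"
```

```text
the job is handed in; nothing more can be done
None
```

The job is handed in, though the hand-in returned no verdict: the lid is shut, and the shackle was pressed past the click (peak reading about 23 N) and released. The last picture, taken after the gripper let go, shows it still at click depth with one leg through the eye; I did not re-measure the jar, cup and scraper, but no move was aimed near them.

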